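# Re-arm three tripped air-conditioner controls

### The job

Re-arm the three tripped controls on the service mat: with the fingertips, lightly press the reset button on top of the low round pressure switch, then the one on the tall round pressure switch, and last the bar-shaped one on the rectangular relay, each all the way in so that it stays down before you go on to the next. Only press: do not lift, tip or push the controls about, and leave everything else on the counter where it is.

Things in the scene. Friction and masses are not known exactly. Their poses are not given: they have to be found in the camera images.
- mat: Thin black rubber service mat, 300 x 420 x 3 mm, fixed flat on the counter; origin at the centre of its underside, x along its 300 mm side. The three controls, the capacitor, the brass fitting and the small paper roll stand on it.
- low_switch: The low pressure switch: squat round steel can, 68 mm across its widest rim and 38 mm tall (without its button), with a short brass stub at its foot on its +y side. Loose, standing upright, about 0.4 kg. Origin at the centre of its underside, z up. Where it stands on the mat and which control is where change from run to run.
- low_reset (a joint): Reset button of the low pressure switch: round black pin, 18 mm across, upright in the middle of its top. Value 0 = tripped (16 mm proud of the housing), 0.008 m = fully in (8 mm proud). It slides straight down with about 3 N of friction and stays where it is left, at 8 mm against its stop. Starts at 0 to 1 mm.
- low_reset_top (a point): Centre of the top face of the low switch's reset button; it moves with the button. 54 mm above the can's underside when tripped. The cap also gives on an inner spring (2.5 N per mm, up to 6 mm, springs back when let go, not counted in the joint value), so a push of 5 to 9 N is right.
- tall_switch: The tall pressure switch: round steel can like the low one but 62 mm across and 74 mm tall (without its button), brass stub at its foot on its +y side. Loose, upright, about 0.4 kg. Origin at the centre of its underside, z up.
- tall_reset (a joint): Reset button of the tall pressure switch: round black pin, 18 mm across, upright in the middle of its top. Value 0 = tripped (16 mm proud of the housing), 0.008 m = fully in (8 mm proud). It slides straight down with about 3 N of friction and stays where it is left, at 8 mm against its stop. Starts at 0 to 1 mm.
- tall_reset_top (a point): Centre of the top face of the tall switch's reset button; it moves with the button. 90 mm above the can's underside when tripped. The cap also gives on an inner spring (2.5 N per mm, up to 6 mm, springs back when let go, not counted in the joint value), so a push of 5 to 9 N is right.
- relay: The rectangular relay: grey plastic block 64 x 50 mm, 50 mm tall in the middle (46 mm wide in x there), with a lower step of screw terminals 30 mm high on its two x sides. Loose, upright, about 0.35 kg. Origin at the centre of its underside, z up.
- relay_reset (a joint): Reset button of the relay: black bar, 12 mm in x and 32 mm in y, upright in the middle of its top. Value 0 = tripped (16 mm proud of the housing), 0.008 m = fully in (8 mm proud). It slides straight down with about 3 N of friction and stays where it is left, at 8 mm against its stop. Starts at 0 to 1 mm.
- relay_reset_top (a point): Centre of the top face of the relay's reset button; it moves with the button. 66 mm above the block's underside when tripped. The cap also gives on an inner spring (2.5 N per mm, up to 6 mm, springs back when let go, not counted in the joint value), so a push of 5 to 9 N is right.
- capacitor: Bystander on the mat: plain aluminium can 42 mm across and 75 mm tall with two small brass tabs on top and no button, loose. Origin under its centre.
- fitting: Bystander on the mat: upright brass pipe fitting, 32 mm across, 38 mm tall, loose. Origin under its centre.
- washer_roll: Bystander on the mat: small roll of white paper tape lying flat, 40 mm across, 22 mm tall, loose. Origin under its centre.
- label_roll: Bystander left of the mat: big white paper roll lying flat, 96 mm across, 50 mm tall. Origin under its centre.
- pen_cup: Bystander right of the mat: clear cup with pens, 76 mm across, about 150 mm tall with the pens. Origin under its centre.
- eraser_box: Bystander right of the mat: cardboard box 90 x 60 x 45 mm. Origin under its centre.
- screwdriver: Bystander left of the mat: screwdriver lying on the counter.

How it is judged:
By the outcome, as a careful person would: the job done as asked, in the order asked, and still so for the second after the job is handed in, with the robot touching nothing.
It also fails if it takes over 54 s, if anything falls off the work surface, if the arm or the gripper's body presses on something with over 40 N, if the wrist force passes 120 N, or if a joint passes its speed limit or range.

### The arm

A 6-joint arm with a two-finger parallel gripper is mounted at the origin on the work surface. World frame = base frame: x ahead of the robot, y to its left, z up, the work surface at z = 0. Lengths are in m, angles in rad, forces in N, time in s.
With the tool pointing down it reaches from about 0.25 to 0.775 m from the base axis. Payload 4 kg.
Tool frame: the origin (TCP) lies on the centre line of the jaws, within the pads' length; the fingertips stand 8 mm ahead of it and the grasp point (between the pads) lies 11 mm behind it; y points along the fingers, x is the direction in which the jaws open and shut, and the axes are right-handed (so a half turn about y gives the same grasp; the last joint's range is limited). The gripper opens to 85 mm and grips with 20 to 120 N. Pads are 22 mm wide; open, the fingers measure 114 mm over their backs; the gripper's body (76 mm by 85 mm) begins 54 mm behind the grasp point. The pads swing forward as they close: fully open they stand 13 mm farther back than shut.
Start: joints at [-0.103, 0.087, 1.371, -0, 1.684, -0.103], TCP at [0.55, -0, 0.239] pointing down, gripper open.
Joint ranges: [-3.1, 3.1], [-0.76, 2.03], [0.27, 2.55], [-1.08, 4.22], [0.17, 2.65], [-2.57, 2.57]. Speed limits (rad/s): [2.79, 2.79, 3.14, 3.14, 3.14, 3.14].

### API

Orientations are given as [roll, pitch, yaw] about the fixed x, y, z axes, in that order (R = Rz(yaw) Ry(pitch) Rx(roll)).
In Python, from station import sensors, optics, job gives the robot as it stands.
- The arm moves only by the tool move_arm, never from a script. Its argument "commands" is one flat list of numbers, 7 for each row, row after row: the turn, a rotation vector about the tool's x, y, z in rad, then the shift along the tool's x, y, z in cm, then the gripper's target within -1 to 1 (fully open at 1, half-way at 0, shut at -1). In form: [wx, wy, wz, tx, ty, tz, fingers, wx, wy, wz, tx, ty, tz, fingers, ...]. A call has 1 to 20 rows; each row shifts and turns the commanded pose from where the row before left it, along the tool's axes as they then stand; what a row does not reach is not made up. A row lasts 1/12 s, in which the tool goes at most 41.7 mm and 7.16 degrees, less where a joint would pass 70% of its speed; a pose out of reach is approached as far as the arm can. A call is refused whole if a number of a shift passes 4.17 or a number of a turn 0.125, either way. A call with a gripper value outside its range is refused whole. The fingers move at their own pace and stop on an object; "grip_force" is the grip in N (left out, the last holds). Time passes only in rows, so rows that do not move let the fingers close. It gives the time, the measured TCP pose, the force and the opening at its end, in the units of the state.
- sensors.observe(): the state, without advancing time (a new reading comes with each control period).
- optics.camera(name): name is "scene" or "side" or "wrist"; returns the picture (400x640x3 uint8, red, green, blue); there is no depth.
- optics.calibration(name): a dict with "fov_y" (degrees; the focal length in pixels is half the picture's height over the tangent of half this angle, whatever the lens; pixels are square), "cx", "cy" (the principal point, pixels), "k1" (the pictures are not rectified: a ray, as slopes to the right and down, at radius r is drawn at 1 + k1 r^2 times it, then the intrinsics apply), "R" (3x3) and "t" (3): a world point X has camera coordinates R X + t. Camera axes: x right, y down, z forward; pixel columns grow to the right and rows downward; lengths in m; the calibration is good to about 2 mm. A picture is of the moment at which its call begins: read the wrist's pose just before it. calibration takes no time and is no camera call; for the wrist camera it gives the pose at the moment of the call.
- job.job_done(): hands the job in, once; it reports no verdict.
The state is a dict: "clock": time; "joint_positions": joint angles; "dq": joint speeds; "joint_torque": joint torques, N m; "tool_pos": TCP position; "eef_rot": TCP orientation; "wrist_force": force on the tool from outside, world axes, zero at the start; "torque": the same for the moment, N m; "finger_gap": finger opening in m.
Only numpy, scipy, OpenCV 4.12 (cv2) and the standard library are available. Lean on these libraries where they do the work, as an engineer would, in place of code of your own. Each camera call takes 0.05 s, during which the arm holds its last target.

## Working session

There is one attempt and no reset: what is moved stays moved. The work goes in short steps, Python scripts to look and compute and a tool call to move; the robot and the scene stay as the last step left them, time stands still between calls to the robot, and variables do not carry over. Pictures are saved under pics/ and viewed, and the job is handed in when it is done.

Besides the shell and the picture viewer there is one more tool, called after "Request:" as name(argument=value, ...) on one line, values as JSON. move_arm: Moves the arm, as the interface text tells. Its arguments: {"type":"object","properties":{"commands":{"type":"array","items":{"type":"number"}},"grip_force":{"type":"number"}},"required":["commands"]}

```bash
mkdir -p pics
python3 - <<'E'
from station import sensors, optics, job
import cv2
print(sensors.observe())
for n in ["scene","side","wrist"]:
    c=optics.calibration(n); im=optics.camera(n); print(n,c)
    cv2.imwrite(f"pics/{n}0.png",im[:,:,::-1])
E
```

```text
{'clock': 0.0, 'joint_positions': array([-1.03105479e-01,  8.79757933e-02,  1.37230343e+00,  1.76507921e-06,
        1.68361361e+00, -1.03090841e-01]), 'dq': array([-0.00070682,  0.00108548, -0.00227748, -0.00057227, -0.00016345,
        0.00101464]), 'joint_torque': array([ 4.64244640e-04, -3.51862407e+01, -3.13276148e+01,  2.58579206e-05,
        1.07225846e-02,  9.27783418e-06]), 'tool_pos': array([5.49501546e-01, 4.45020594e-05, 2.38102809e-01]), 'eef_rot': array([-1.57055787e+00,  2.28779381e-03, -1.41688129e-05]), 'wrist_force': array([-0.82138825, -0.28448913, -0.16380438]), 'torque': array([-0.0049433 , -0.0194502 , -0.03488466]), 'finger_gap': 0.08500328838455792}
scene {'fov_y': 43.34176703978524, 'cx': 330.81933770847166, 'cy': 195.30607333418033, 'k1': 0.0489877595981805, 'R': array([[-0.7606853 ,  0.64911432, -0.00291005],
       [ 0.41373167,  0.48138045, -0.77272179],
       [-0.50018394, -0.58900209, -0.63473818]]), 't': array([ 0.40811605, -0.15758652,  1.70664759])}
side {'fov_y': 42.96430884442447, 'cx': 314.5325055134025, 'cy': 203.08231597505412, 'k1': -0.16497867202029734, 'R': array([[-0.84322166, -0.53756454,  0.00126315],
       [-0.31654517,  0.49462962, -0.80940762],
       [ 0.43448405, -0.68290988, -0.58724587]]), 't': array([0.45783768, 0.24378546, 1.42486791])}
wrist {'fov_y': 63.946310735151556, 'cx': 321.14307966515065, 'cy': 201.40176361373327, 'k1': -0.03357389480053533, 'R': array([[ 9.99992773e-01, -8.54172823e-05, -3.80079400e-03],
       [ 9.14686080e-04, -9.64974736e-01,  2.62341234e-01],
       [-3.69007866e-03, -2.62342815e-01, -9.64967684e-01]]), 't': array([-0.54722326, -0.03411679,  0.37857192])}
```

View pics/scene0.png

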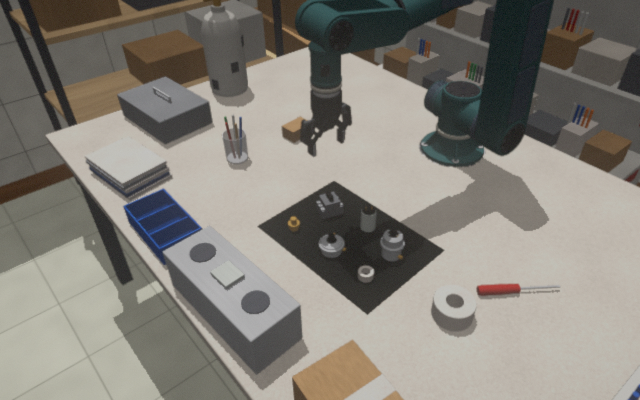

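View pics/side0.png

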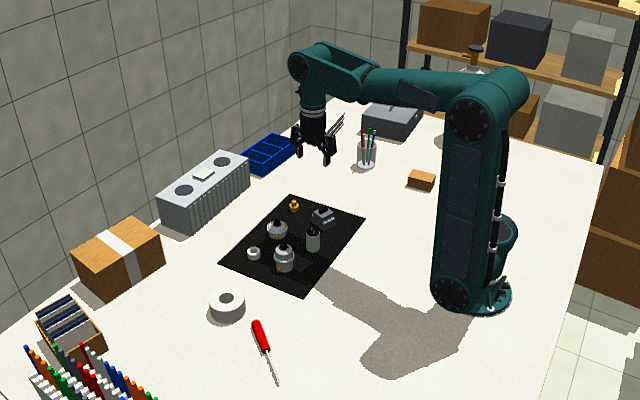

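View pics/wrist0.png

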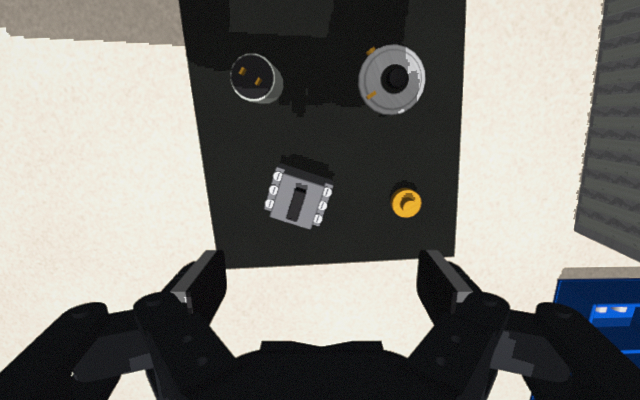

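The wrist view shows the relay at (298,203), a round switch at (397,78), the capacitor at (255,78) and the fitting at (406,202). I'll move higher and further over the mat to see everything.

Request:
move_arm(commands=[0, 0, 0, 0, -2, 3, -1, 0, 0, 0, 0, -2, 3, -1, 0, 0, 0, 0, -2, 3, -1, 0, 0, 0, 0, -2, 3, -1, 0, 0, 0, 0, -2, 3, -1, 0, 0, 0, 0, 0, 0, -1, 0, 0, 0, 0, 0, 0, -1, 0, 0, 0, 0, 0, 0, -1])

```text
clock: 0.82
tool_pos: [0.5499, 0.1497, 0.3384]
eef_rot: [-1.572, 0.001, 0.0]
wrist_force: [0.8, 0.1, 0.2]
finger_gap: -0.0
```

Run:
```python
from station import sensors, optics, job
import cv2,pickle
s=sensors.observe();print(s)
n="wrist";c=optics.calibration(n); im=optics.camera(n)
pickle.dump(c,open("c1.pkl","wb"))
cv2.imwrite("pics/wrist1.png",im[:,:,::-1])
```

```text
{'clock': 0.8167, 'joint_positions': array([ 1.66701449e-01,  1.36201206e-01,  1.12234298e+00, -7.24805540e-04,
        1.88450640e+00,  1.66316563e-01]), 'dq': array([-2.38850854e-02,  4.06580822e-03,  2.59692069e-02, -4.94075551e-05,
        3.00541531e-04,  1.21408956e-03]), 'joint_torque': array([ 7.76158199e-01, -3.82653165e+01, -3.22273386e+01,  6.09466899e-02,
        9.88828309e-03,  1.15189843e-03]), 'tool_pos': array([0.54985412, 0.14969426, 0.33835152]), 'eef_rot': array([-1.57171792e+00,  1.32354331e-03,  1.61110879e-04]), 'wrist_force': array([0.7903419 , 0.09509295, 0.24025798]), 'torque': array([ 0.01089299,  0.0276468 , -0.00738097]), 'finger_gap': -3.262736346952045e-05}
```

View pics/wrist1.png

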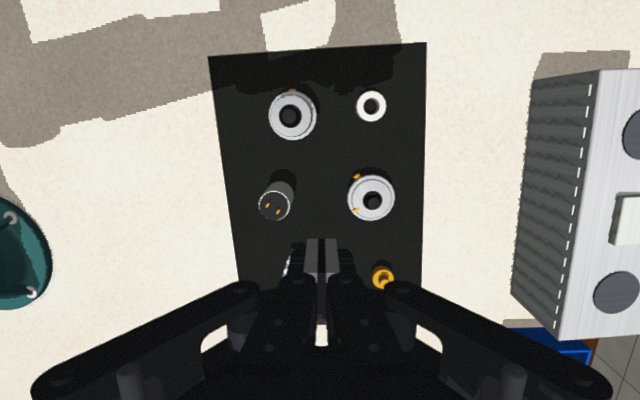

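Run:
```python
import cv2
im=cv2.imread("pics/wrist1.png")
a=cv2.resize(im[80:230,240:410],None,fx=4,fy=4,interpolation=cv2.INTER_CUBIC)
cv2.imwrite("pics/w1a.png",a)
im=cv2.imread("pics/wrist0.png")
a=cv2.resize(im[30:240,220:440],None,fx=2.8,fy=2.8,interpolation=cv2.INTER_CUBIC)
cv2.imwrite("pics/w0a.png",a)
im=cv2.imread("pics/scene0.png")
a=cv2.resize(im[180:290,280:420],None,fx=5,fy=5,interpolation=cv2.INTER_CUBIC)
cv2.imwrite("pics/s0a.png",a)
```

```text
(no output)
```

View pics/w1a.png

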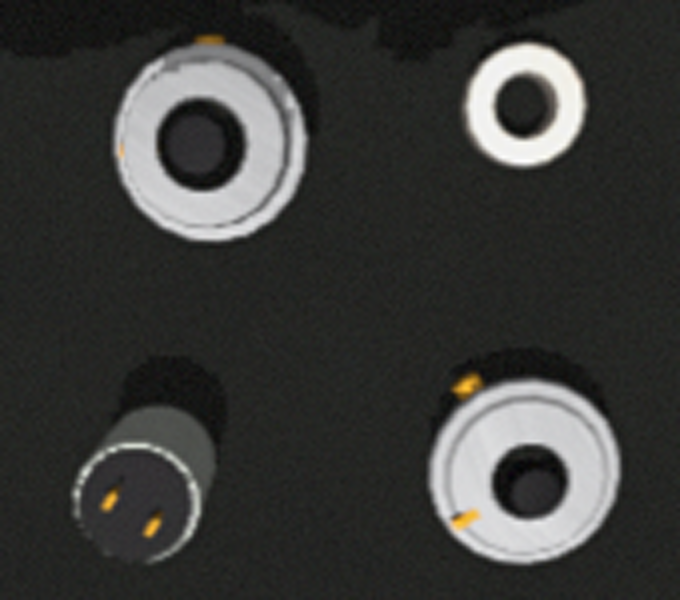

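View pics/w0a.png

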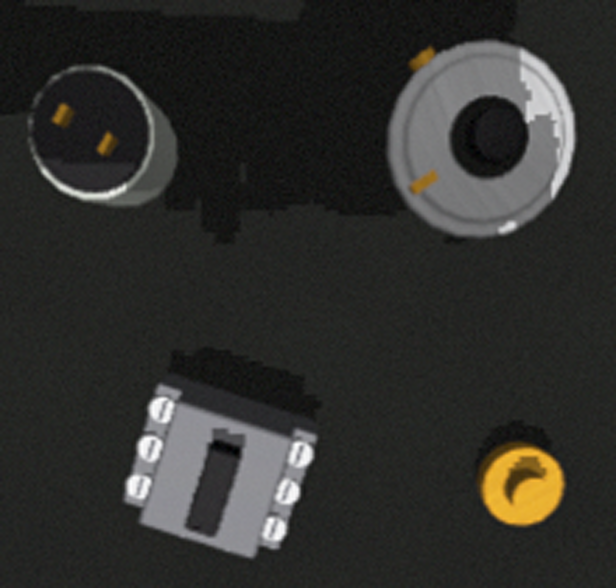

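View pics/s0a.png

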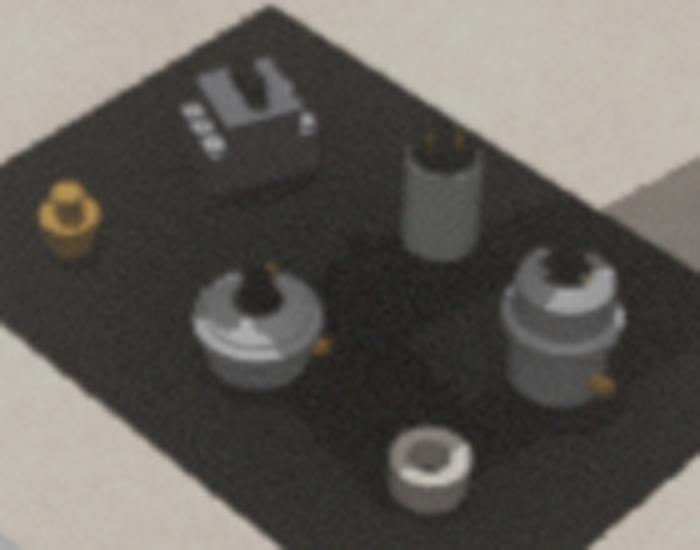

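```bash
cat > h.py <<'E'
import numpy as np,cv2
def ray(c,u,v):
    f=200/np.tan(np.radians(c["fov_y"]/2))
    K=np.array([[f,0,c["cx"]],[0,f,c["cy"]],[0,0,1]])
    p=cv2.undistortPoints(np.array([[[u,v]]],float),K,np.array([c["k1"],0,0,0.]))[0,0]
    R=np.array(c["R"]);o=-R.T@np.array(c["t"]);d=R.T@np.r_[p,1]
    return o,d
def at(c,u,v,z):
    o,d=ray(c,u,v); return o+d*(z-o[2])/d[2]
def proj(c,X):
    f=200/np.tan(np.radians(c["fov_y"]/2))
    q=np.array(c["R"])@np.array(X)+np.array(c["t"]);x=q[:2]/q[2];x=x*(1+c["k1"]*(x@x))
    return x*f+[c["cx"],c["cy"]]
E
python3 - <<'E'
from h import *
import pickle
from station import optics
c1=pickle.load(open("c1.pkl","rb"))
c0={'fov_y': 63.946310735151556, 'cx': 321.14307966515065, 'cy': 201.40176361373327, 'k1': -0.03357389480053533, 'R': np.array([[ 9.99992773e-01, -8.54172823e-05, -3.80079400e-03],
       [ 9.14686080e-04, -9.64974736e-01,  2.62341234e-01],
       [-3.69007866e-03, -2.62342815e-01, -9.64967684e-01]]), 't': np.array([-0.54722326, -0.03411679,  0.37857192])}
print("cam",ray(c0,0,0)[0],ray(c1,0,0)[0])
L=at(c1,373,202,.057);L0=at(c0,397.5,78.2,.057);T=at(c1,290,115.8,.093);Rl=at(c0,296.3,206.4,.069)
print("low",L,L0,"tall",T,"relay",Rl)
# low can outline centre/size in c1: crop outer ellipse
for a,b in [((430,470),(620,470)),((525,380),(525,564))]:
  print("lowrim",[at(c1,240+p[0]/4,80+p[1]/4,.03) for p in (a,b)])
for a,b in [((114,142),(307,142)),((210,42),(210,241))]:
  print("tallrim",[at(c1,240+p[0]/4,80+p[1]/4,.06) for p in (a,b)])
B=[at(c0,220+x/2.8,30+y/2.8,.069) for x,y in [(214,452),(240,458),(213,537),(187,528)]]
print(np.array(B))
print("cap",at(c1,240+137/4,80+503/4,.078),"fit",at(c0,405,203,.041))
sc=optics.calibration("scene");si=optics.calibration("side")
for n,P in(("low",L),("tall",T),("relay",Rl)): print(n,proj(sc,P),proj(si,P))
for P in (.0,):print("mat",[at(c1,*q,.003)[:2] for q in((208,57),(426,42))])
E
```

```text
cam [0.54864747 0.06634704 0.37218003] [0.54883714 0.21614706 0.47220368]
low [0.61725549 0.10198798 0.057     ] [0.61831214 0.09920837 0.057     ] tall [0.51193084 0.21431293 0.093     ] relay [ 0.5230098  -0.02120426  0.069     ]
lowrim [array([0.58503089, 0.10118696, 0.03      ]), array([0.65287531, 0.10125374, 0.03      ])]
lowrim [array([0.61759493, 0.13376353, 0.03      ]), array([0.62038809, 0.06587829, 0.03      ])]
tallrim [array([0.48188396, 0.21457687, 0.06      ]), array([0.54206715, 0.21448516, 0.06      ])]
tallrim [array([0.51248919, 0.24421948, 0.06      ]), array([0.51117071, 0.18403585, 0.06      ])]
[[ 0.52344419 -0.00604534  0.069     ]
 [ 0.53245467 -0.00818493  0.069     ]
 [ 0.52245145 -0.03719397  0.069     ]
 [ 0.5132658  -0.03383203  0.069     ]]
cap [0.48749619 0.10266352 0.078     ] fit [ 0.63744386 -0.0253833   0.041     ]
low [332.60434847 235.08486641] [277.04870247 219.91071138]
tall [393.54757335 229.35706857] [283.33832354 242.53564766]
relay [329.50397558 193.62353842] [323.3797802  206.79864749]
mat [array([0.39271213, 0.29247015]), array([0.68888335, 0.31116344])]
```

Request:
move_arm(commands=[0, 0, 0, 1.7, 0, -1.2, -1, 0, 0, 0, 1.7, 0, -1.2, -1, 0, 0, 0, 1.7, 0, -1.25, -1, 0, 0, 0, 1.7, 0, -1.25, -1, 0, 0, 0, 0, 2.5, 0, -1, 0, 0, 0, 0, 2.5, 0, -1, 0, 0, 0, 0, 2.5, 0, -1, 0, 0, 0, 0, 2.5, 0, -1, 0, 0, 0, 0, 2.5, 0, -1, 0, 0, 0, 0, 2.5, 0, -1, 0, 0, 0, 0, 2.5, 0, -1, 0, 0, 0, 0, 2.5, 0, -1, 0, 0, 0, 0, 2.5, 0, -1, 0, 0, 0, 0, 2.0, 0, -1, 0, 0, 0, 0, 0, 0, -1, 0, 0, 0, 0, 0, 0, -1, 0, 0, 0, 0, 0, 0, -1], grip_force=40)

```text
clock: 2.28
tool_pos: [0.6185, 0.1001, 0.0952]
eef_rot: [-1.571, -0.001, -0.001]
wrist_force: [-0.7, -0.8, 0.3]
finger_gap: 0.0001
```

```bash
cat > look.py <<'E'
import sys,cv2,numpy as np
from station import sensors, optics
s=sensors.observe();print({k:np.round(s[k],4) for k in("clock","tool_pos","eef_rot","wrist_force","finger_gap")})
tag=sys.argv[1];u,v=map(int,sys.argv[2:4])
A=[]
for n in ["wrist","scene","side"]:
    im=optics.camera(n)[:,:,::-1]
    cv2.imwrite(f"pics/{n}_{tag}.png",im)
    if n=="scene": im=im[150:270,270:430]
    if n=="side": im=im[v-60:v+60,u-80:u+80]
    A.append(cv2.resize(im,(400,300) if n!="wrist" else (480,300),interpolation=cv2.INTER_CUBIC))
o=np.zeros((600,800,3),np.uint8);o[:300,:480]=A[0];o[300:,:400]=A[1];o[300:,400:]=A[2]
cv2.imwrite(f"pics/all_{tag}.png",o)
E
python3 look.py a 285 220
```

```text
{'clock': np.float64(2.2833), 'tool_pos': array([0.6185, 0.1001, 0.0952]), 'eef_rot': array([-1.5709e+00, -1.0000e-03, -1.3000e-03]), 'wrist_force': array([-0.658 , -0.7712,  0.2963]), 'finger_gap': np.float64(0.0001)}
```

View pics/all_a.png

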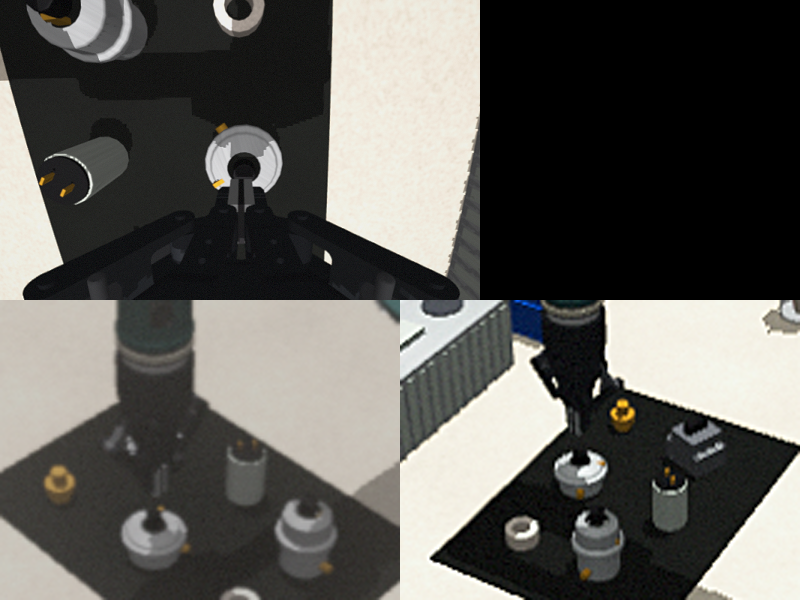

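Request:
move_arm(commands=[0, 0, 0, 0, 0.7, 0, -1, 0, 0, 0, 0, 0.7, 0, -1, 0, 0, 0, 0, 0.6, 0, -1, 0, 0, 0, 0, 0.5, 0, -1, 0, 0, 0, 0, 0, 0, -1, 0, 0, 0, 0, 0, 0, -1, 0, 0, 0, 0, 0, 0, -1])

```text
clock: 3.02
tool_pos: [0.6181, 0.101, 0.0693]
eef_rot: [-1.571, -0.0, 0.0]
wrist_force: [0.6, 0.0, -0.3]
finger_gap: 0.0002
```

```bash
python3 look.py b 285 220
python3 - <<'E'
import cv2
im=cv2.imread("pics/wrist_b.png")
cv2.imwrite("pics/wb.png",cv2.resize(im[150:300,230:430],None,fx=4,fy=4,interpolation=cv2.INTER_CUBIC))
E
```

```text
{'clock': np.float64(3.0167), 'tool_pos': array([0.6181, 0.101 , 0.0693]), 'eef_rot': array([-1.5708e+00, -1.0000e-04,  1.0000e-04]), 'wrist_force': array([ 0.6116,  0.0063, -0.3145]), 'finger_gap': np.float64(0.0002)}
```

View pics/wb.png

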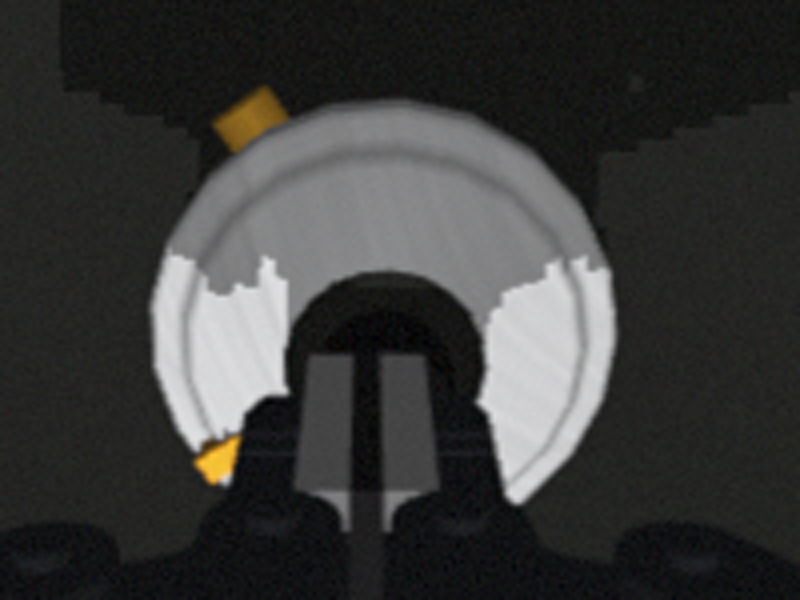

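View pics/all_b.png

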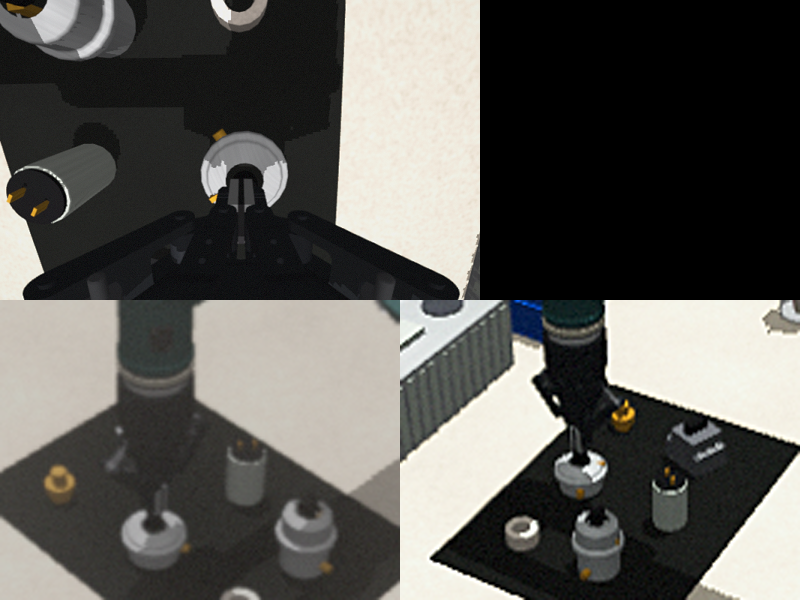

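Run:
```python
from h import *
from station import optics,sensors
c=optics.calibration("wrist")
print(sensors.observe()["tool_pos"],ray(c,0,0)[0])
for nm,z,pts in (("collar",.043,[(287,350),(485,350),(385,270)]),("top?",.057,[(320,345),(445,345),(385,310)]),("rim",.025,[(152,310),(616,320),(390,100)])):
    print(nm,[np.round(at(c,230+x/4,150+y/4,z),4) for x,y in pts])
```

```text
[0.61834216 0.10102352 0.06982188] [0.61703119 0.16735989 0.2037687 ]
collar [array([0.6065, 0.1035, 0.043 ]), array([0.6331, 0.1035, 0.043 ]), array([0.6196, 0.1148, 0.043 ])]
top? [array([0.6115, 0.1098, 0.057 ]), array([0.6268, 0.1098, 0.057 ]), array([0.6194, 0.1143, 0.057 ])]
rim [array([0.5854, 0.1027, 0.025 ]), array([0.6542, 0.1011, 0.025 ]), array([0.6205, 0.1342, 0.025 ])]
```

Request:
move_arm(commands=[0, 0, 0, 0.13, 0, -0.05, -1, 0, 0, 0, 0, 0.2, 0, -1, 0, 0, 0, 0, 0.1, 0, -1, 0, 0, 0, 0, 0.1, 0, -1, 0, 0, 0, 0, 0, 0, -1, 0, 0, 0, 0, 0, 0, -1])

```text
clock: 3.67
tool_pos: [0.6192, 0.1005, 0.0652]
eef_rot: [-1.571, 0.0, -0.0]
wrist_force: [-0.0, -0.3, -0.5]
finger_gap: -0.0003
```

Request:
move_arm(commands=[0, 0, 0, 0, 0.1, 0, -1, 0, 0, 0, 0, 0.1, 0, -1, 0, 0, 0, 0, 0, 0, -1, 0, 0, 0, 0, 0, 0, -1])

```text
clock: 4.0
tool_pos: [0.6195, 0.1005, 0.0638]
eef_rot: [-1.571, -0.001, 0.0]
wrist_force: [-0.3, -0.8, 2.7]
finger_gap: -0.0001
```

Request:
move_arm(commands=[0, 0, 0, 0, 0.1, 0, -1, 0, 0, 0, 0, 0.1, 0, -1, 0, 0, 0, 0, 0, 0, -1, 0, 0, 0, 0, 0, 0, -1])

```text
clock: 4.33
tool_pos: [0.6194, 0.1005, 0.0614]
eef_rot: [-1.571, -0.0, -0.0]
wrist_force: [-0.2, 0.5, 2.7]
finger_gap: 0.0001
```

Request:
move_arm(commands=[0, 0, 0, 0, 0.1, 0, -1, 0, 0, 0, 0, 0.1, 0, -1, 0, 0, 0, 0, 0, 0, -1, 0, 0, 0, 0, 0, 0, -1])

```text
clock: 4.67
tool_pos: [0.6195, 0.1005, 0.0593]
eef_rot: [-1.571, -0.0, -0.0]
wrist_force: [0.0, 0.4, 3.0]
finger_gap: 0.0001
```

Request:
move_arm(commands=[0, 0, 0, 0, 0.1, 0, -1, 0, 0, 0, 0, 0.1, 0, -1, 0, 0, 0, 0, 0.1, 0, -1, 0, 0, 0, 0, 0, 0, -1, 0, 0, 0, 0, 0, 0, -1])

```text
clock: 5.08
tool_pos: [0.6195, 0.1005, 0.0563]
eef_rot: [-1.571, -0.0, -0.0]
wrist_force: [1.0, 0.8, 2.0]
finger_gap: -0.0002
```

Request:
move_arm(commands=[0, 0, 0, 0, 0.1, 0, -1, 0, 0, 0, 0, 0, 0, -1, 0, 0, 0, 0, 0, 0, -1])

```text
clock: 5.33
tool_pos: [0.6194, 0.1005, 0.0556]
eef_rot: [-1.571, -0.0, -0.0]
wrist_force: [0.5, 0.7, 4.3]
finger_gap: -0.0001
```

Request:
move_arm(commands=[0, 0, 0, 0, 0.1, 0, -1, 0, 0, 0, 0, 0, 0, -1, 0, 0, 0, 0, 0, 0, -1])

```text
clock: 5.58
tool_pos: [0.6195, 0.1005, 0.0549]
eef_rot: [-1.571, -0.001, 0.0]
wrist_force: [-1.8, -1.0, 4.9]
finger_gap: -0.0002
```

Request:
move_arm(commands=[0, 0, 0, 0, 0.03, 0, -1, 0, 0, 0, 0, 0, 0, -1, 0, 0, 0, 0, 0, 0, -1])

```text
clock: 5.83
tool_pos: [0.6195, 0.1005, 0.0547]
eef_rot: [-1.571, -0.001, 0.0]
wrist_force: [-0.9, -0.3, 6.5]
finger_gap: 0.0001
```

Request:
move_arm(commands=[0, 0, 0, 0, 0.05, 0, -1, 0, 0, 0, 0, 0, 0, -1, 0, 0, 0, 0, 0, 0, -1])

```text
clock: 6.08
tool_pos: [0.6195, 0.1005, 0.0544]
eef_rot: [-1.571, -0.001, 0.0]
wrist_force: [-2.2, 0.2, 6.5]
finger_gap: -0.0001
```

Request:
move_arm(commands=[0, 0, 0, 0, -0.2, 0, -1, 0, 0, 0, 0, -0.4, 0, -1, 0, 0, 0, 0, -1.0, 0, -1, 0, 0, 0, 0, -2.0, 0, -1, 0, 0, 0, 0, -3.0, 0, -1, 0, 0, 0, 0, -3, 0, -1, 0, 0, 0, 0, 0, -2, -1, 0, 0, 0, 0, 0, -2, -1, 0, 0, 0, 0, 0, -2, -1, 0, 0, 0, 0, 0, 0, -1, 0, 0, 0, 0, 0, 0, -1, 0, 0, 0, 0, 0, 0, -1])

```text
clock: 7.08
tool_pos: [0.6191, 0.0409, 0.1492]
eef_rot: [-1.57, 0.001, -0.0]
wrist_force: [0.2, 0.9, 0.0]
finger_gap: -0.0002
```

```bash
python3 look.py c 285 220
python3 - <<'E'
from h import *
import cv2,pickle
from station import optics
c=optics.calibration("wrist");pickle.dump(c,open("c3.pkl","wb"))
print(proj(c,[.6195,.1005,.049]))
E
```

```text
{'clock': np.float64(7.0833), 'tool_pos': array([0.6191, 0.0409, 0.1492]), 'eef_rot': array([-1.5701e+00,  7.0000e-04, -1.0000e-04]), 'wrist_force': array([0.1511, 0.9199, 0.029 ]), 'finger_gap': np.float64(-0.0002)}
[323.98537263 125.00473143]
```

View pics/wrist_c.png

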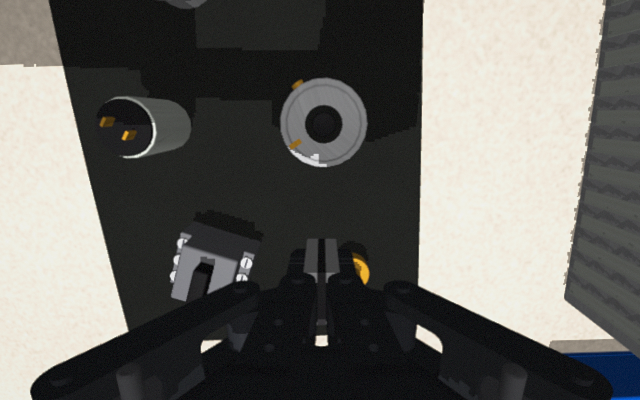

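View pics/all_c.png

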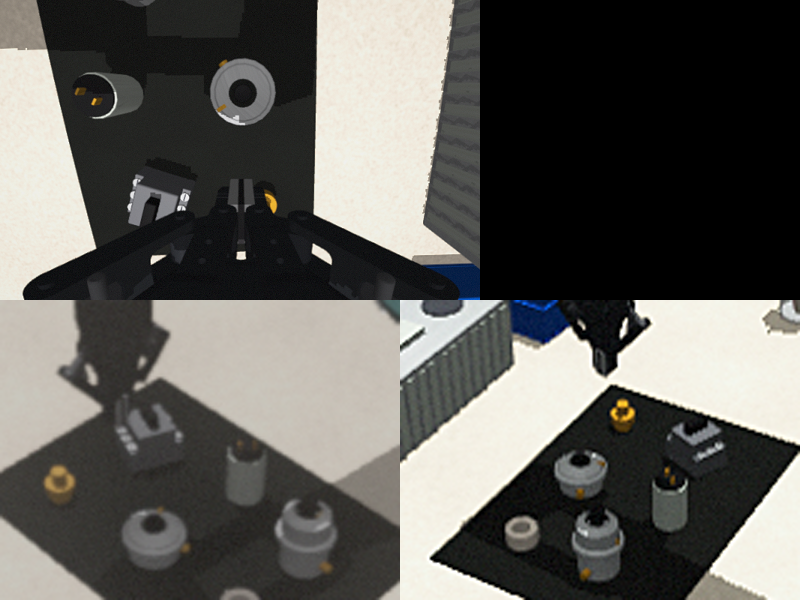

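The low button is visibly down, and the contact travel and stop height (about 49 mm) match full travel. Next is the tall switch.

Request:
move_arm(commands=[0, 0, 0, 0, -2, 0, -1, 0, 0, 0, 0, -3, 0, -1, 0, 0, 0, -2.1, 0, 2.2, -1, 0, 0, 0, -2.1, 0, 2.2, -1, 0, 0, 0, -2.1, 0, 2.2, -1, 0, 0, 0, -2.1, 0, 2.2, -1, 0, 0, 0, -2.1, 0, 2.2, -1, 0, 0, 0, 0, 0, 0, -1, 0, 0, 0, 0, 0, 0, -1, 0, 0, 0, 0, 0, 0, -1])

```text
clock: 8.07
tool_pos: [0.5145, 0.1508, 0.1997]
eef_rot: [-1.571, -0.001, 0.001]
wrist_force: [-0.2, 0.3, 0.4]
finger_gap: 0.0
```

```bash
python3 look.py d 285 220
python3 - <<'E'
from h import *
import cv2,pickle
from station import optics
c=optics.calibration("wrist");pickle.dump(c,open("c4.pkl","wb"))
u,v=map(int,proj(c,[.513,.214,.093])); print(u,v)
x0,y0=u-75,max(0,v-60);print(x0,y0)
im=cv2.imread("pics/wrist_d.png")
cv2.imwrite("pics/wd.png",cv2.resize(im[y0:y0+120,x0:x0+150],None,fx=5,fy=5,interpolation=cv2.INTER_CUBIC))
E
```

```text
{'clock': np.float64(8.0667), 'tool_pos': array([0.5145, 0.1508, 0.1997]), 'eef_rot': array([-1.5712e+00, -9.0000e-04,  1.1000e-03]), 'wrist_force': array([-0.196 ,  0.2557,  0.3527]), 'finger_gap': np.float64(0.0)}
320 117
245 57
```

View pics/wd.png

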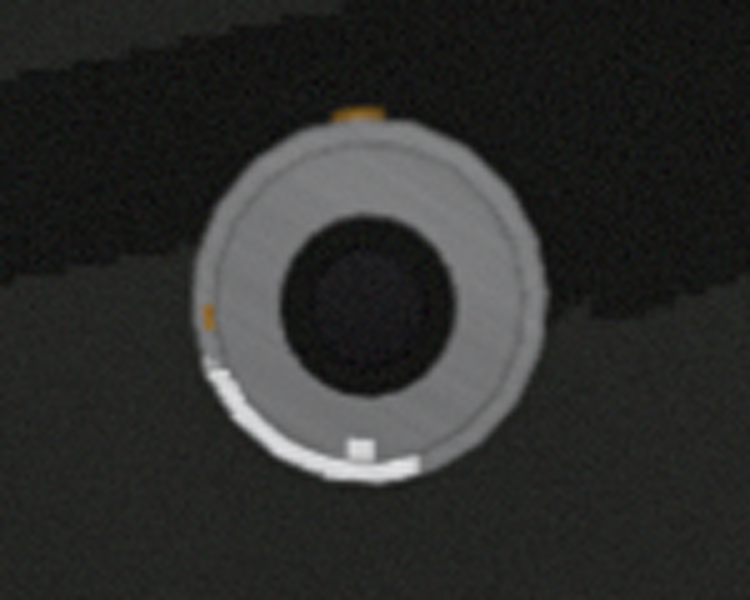

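Request:
move_arm(commands=[0, 0, 0, -0.1, 0, 2.1, -1, 0, 0, 0, -0.1, 0, 2.1, -1, 0, 0, 0, 0, 0, 2.1, -1, 0, 0, 0, 0, 2, 0, -1, 0, 0, 0, 0, 2.5, 0, -1, 0, 0, 0, 0, 2.5, 0, -1, 0, 0, 0, 0, 1.2, 0, -1, 0, 0, 0, 0, 0.5, 0, -1, 0, 0, 0, 0, 0, 0, -1, 0, 0, 0, 0, 0, 0, -1, 0, 0, 0, 0, 0, 0, -1])

```text
clock: 9.13
tool_pos: [0.5137, 0.2136, 0.1145]
eef_rot: [-1.57, -0.003, -0.0]
wrist_force: [0.9, 0.7, -0.1]
finger_gap: 0.0001
```

```bash
python3 look.py e 285 220
python3 - <<'E'
from h import *
import cv2,pickle
from station import optics
c=optics.calibration("wrist")
print(proj(c,[.512,.214,.093]),proj(c,[.512,.214,.077]))
im=cv2.imread("pics/wrist_e.png")
cv2.imwrite("pics/we.png",cv2.resize(im[150:300,230:430],None,fx=4,fy=4,interpolation=cv2.INTER_CUBIC))
E
```

```text
{'clock': np.float64(9.1333), 'tool_pos': array([0.5137, 0.2136, 0.1145]), 'eef_rot': array([-1.5698e+00, -3.4000e-03, -5.0000e-04]), 'wrist_force': array([ 0.8752,  0.7441, -0.1486]), 'finger_gap': np.float64(0.0001)}
[321.48971084 245.50484795] [321.42794412 234.43218265]
```

View pics/we.png

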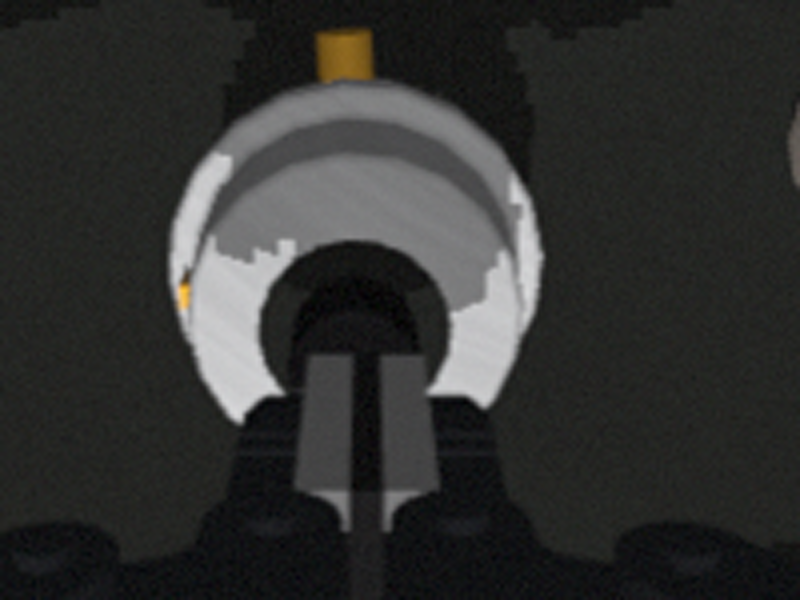

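Request:
move_arm(commands=[0, 0, 0, -0.15, 0, 0, -1, 0, 0, 0, 0, 0.5, 0, -1, 0, 0, 0, 0, 0.4, 0, -1, 0, 0, 0, 0, 0.2, 0, -1, 0, 0, 0, 0, 0.1, 0, -1, 0, 0, 0, 0, 0, 0, -1, 0, 0, 0, 0, 0, 0, -1])

```text
clock: 9.87
tool_pos: [0.5108, 0.2135, 0.1004]
eef_rot: [-1.571, 0.0, 0.0]
wrist_force: [0.3, -0.8, 0.7]
finger_gap: -0.0002
```

Request:
move_arm(commands=[0, 0, 0, 0, 0.1, 0, -1, 0, 0, 0, 0, 0.1, 0, -1, 0, 0, 0, 0, 0.1, 0, -1, 0, 0, 0, 0, 0, 0, -1, 0, 0, 0, 0, 0, 0, -1])

```text
clock: 10.28
tool_pos: [0.511, 0.2136, 0.0979]
eef_rot: [-1.571, -0.001, 0.0]
wrist_force: [-0.4, 0.0, 3.0]
finger_gap: -0.0002
```

Request:
move_arm(commands=[0, 0, 0, 0, 0.1, 0, -1, 0, 0, 0, 0, 0.1, 0, -1, 0, 0, 0, 0, 0.1, 0, -1, 0, 0, 0, 0, 0, 0, -1, 0, 0, 0, 0, 0, 0, -1])

```text
clock: 10.7
tool_pos: [0.511, 0.2136, 0.0945]
eef_rot: [-1.571, -0.0, -0.0]
wrist_force: [-0.5, 0.0, 2.5]
finger_gap: 0.0001
```

Request:
move_arm(commands=[0, 0, 0, 0, 0.1, 0, -1, 0, 0, 0, 0, 0.1, 0, -1, 0, 0, 0, 0, 0.05, 0, -1, 0, 0, 0, 0, 0, 0, -1, 0, 0, 0, 0, 0, 0, -1])

```text
clock: 11.12
tool_pos: [0.511, 0.2135, 0.0921]
eef_rot: [-1.571, -0.0, -0.0]
wrist_force: [-0.0, 0.1, 3.0]
finger_gap: 0.0002
```

Request:
move_arm(commands=[0, 0, 0, 0, 0.1, 0, -1, 0, 0, 0, 0, 0, 0, -1, 0, 0, 0, 0, 0, 0, -1])

```text
clock: 11.37
tool_pos: [0.511, 0.2136, 0.0914]
eef_rot: [-1.571, -0.001, 0.0]
wrist_force: [0.6, -0.1, 4.3]
finger_gap: -0.0004
```

Request:
move_arm(commands=[0, 0, 0, 0, 0.05, 0, -1, 0, 0, 0, 0, 0, 0, -1, 0, 0, 0, 0, 0, 0, -1])

```text
clock: 11.62
tool_pos: [0.511, 0.2135, 0.0909]
eef_rot: [-1.571, -0.001, -0.0]
wrist_force: [0.0, 0.7, 4.9]
finger_gap: 0.0001
```

Request:
move_arm(commands=[0, 0, 0, 0, 0.07, 0, -1, 0, 0, 0, 0, 0, 0, -1, 0, 0, 0, 0, 0, 0, -1])

```text
clock: 11.87
tool_pos: [0.5111, 0.2136, 0.0905]
eef_rot: [-1.571, -0.001, 0.0]
wrist_force: [-1.1, 0.3, 6.4]
finger_gap: 0.0002
```

Request:
move_arm(commands=[0, 0, 0, 0, 0.05, 0, -1, 0, 0, 0, 0, 0, 0, -1, 0, 0, 0, 0, 0, 0, -1])

```text
clock: 12.12
tool_pos: [0.5111, 0.2135, 0.0902]
eef_rot: [-1.571, -0.001, 0.0]
wrist_force: [-1.1, -0.9, 6.8]
finger_gap: -0.0002
```

Request:
move_arm(commands=[0, 0, 0, 0, -0.2, 0, -1, 0, 0, 0, 0, -0.4, 0, -1, 0, 0, 0, 0, -1.5, 0, -1, 0, 0, 0, 0, -3, 0, -1, 0, 0, 0, 0, -3, 0, -1, 0, 0, 0, 0, -3, 0, -1, 0, 0, 0, 0, -1, -2, -1, 0, 0, 0, 0, 0, -3, -1, 0, 0, 0, 0, 0, -3, -1, 0, 0, 0, 0, 0, -3, -1, 0, 0, 0, 0, 0, -3, -1, 0, 0, 0, 0, 0, 0, -1, 0, 0, 0, 0, 0, 0, -1, 0, 0, 0, 0, 0, 0, -1])

```text
clock: 13.28
tool_pos: [0.5104, 0.0737, 0.2095]
eef_rot: [-1.57, 0.002, -0.0]
wrist_force: [-0.0, 0.8, -0.4]
finger_gap: -0.0
```

```bash
python3 look.py f 285 220
python3 - <<'E'
from h import *
import pickle
c=pickle.load(open("c4.pkl","rb"))
E
```

```text
{'clock': np.float64(13.2833), 'tool_pos': array([0.5104, 0.0737, 0.2095]), 'eef_rot': array([-1.5702e+00,  1.7000e-03, -4.0000e-04]), 'wrist_force': array([-0.029 ,  0.8003, -0.4325]), 'finger_gap': np.float64(-0.0)}
```

View pics/all_f.png

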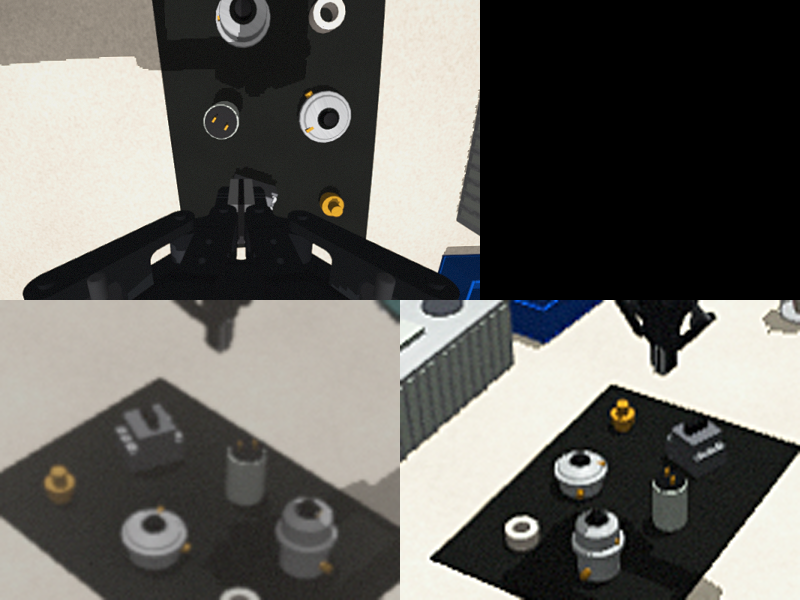

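Both round buttons are down and nothing has moved. Next I'll view the relay.

Request:
move_arm(commands=[0, 0, 0, 0.3, 0, -3.2, -1, 0, 0, 0, 0.3, 0, -3.2, -1, 0, 0, 0, 0.3, 0, -3.2, -1, 0, 0, 0, 0.3, 0, -3.2, -1, 0, 0, 0, 0, 1, -3, -1, 0, 0, 0, 0, 0, 0, -1, 0, 0, 0, 0, 0, 0, -1, 0, 0, 0, 0, 0, 0, -1])

```text
clock: 14.1
tool_pos: [0.5229, -0.0835, 0.2002]
eef_rot: [-1.57, 0.0, 0.001]
wrist_force: [0.0, 0.3, -0.2]
finger_gap: -0.0003
```

```bash
python3 look.py g 285 220
python3 - <<'E'
from h import *
import cv2,pickle
from station import optics
c=optics.calibration("wrist");pickle.dump(c,open("c5.pkl","wb"))
p=proj(c,[.524,-.0212,.069]);u,v=map(int,p); print(p)
x0,y0=u-75,max(0,v-60);print(x0,y0)
im=cv2.imread("pics/wrist_g.png")
cv2.imwrite("pics/wg.png",cv2.resize(im[y0:y0+120,x0:x0+150],None,fx=5,fy=5,interpolation=cv2.INTER_CUBIC))
E
```

```text
{'clock': np.float64(14.1), 'tool_pos': array([ 0.5229, -0.0835,  0.2002]), 'eef_rot': array([-1.5699e+00,  4.0000e-04,  1.0000e-03]), 'wrist_force': array([ 0.0399,  0.2868, -0.1702]), 'finger_gap': np.float64(-0.0003)}
[324.35664973 120.19704543]
249 60
```

View pics/wg.png

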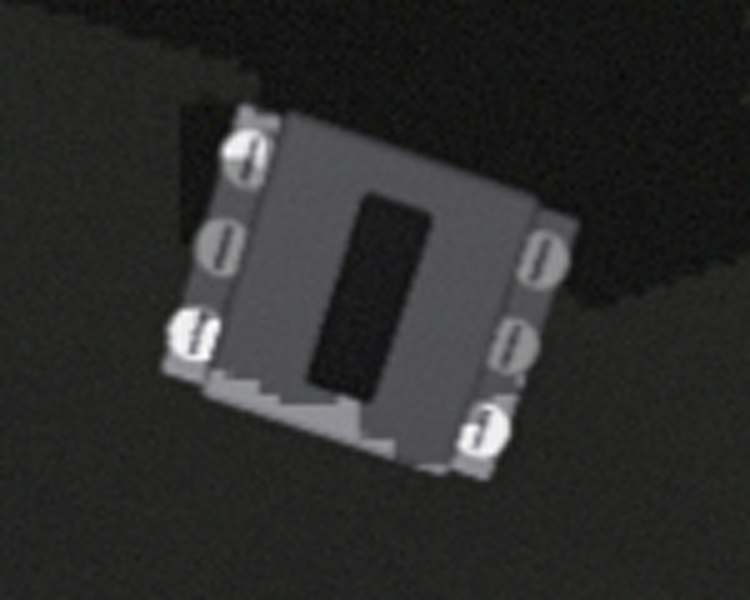

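Request:
move_arm(commands=[0, 0, 0, 0, 0, 2.1, -1, 0, 0, 0, 0, 0, 2.1, -1, 0, 0, 0, 0, 0, 2.1, -1, 0, 0, 0, 0, 2.5, 0, -1, 0, 0, 0, 0, 2.5, 0, -1, 0, 0, 0, 0, 2.5, 0, -1, 0, 0, 0, 0, 2, 0, -1, 0, 0, 0, 0, 1, 0, -1, 0, 0, 0, 0, 0.5, 0, -1, 0, 0, 0, 0, 0, 0, -1, 0, 0, 0, 0, 0, 0, -1, 0, 0, 0, 0, 0, 0, -1])

```text
clock: 15.25
tool_pos: [0.5241, -0.0216, 0.0922]
eef_rot: [-1.571, -0.004, 0.0]
wrist_force: [0.3, 0.2, -0.1]
finger_gap: 0.0002
```

```bash
python3 look.py h 320 210
python3 - <<'E'
from h import *
import cv2,pickle
from station import optics
c=optics.calibration("wrist")
print(proj(c,[.523,-.0207,.069]))
for q in [(.5176,.0155-.0207),(.5284+.0,-.0207+.0155)]: pass
a=np.radians(18)
for sx,sy in((-6,16),(6,16),(6,-16),(-6,-16)):
    w=[.523+(sx*np.cos(a)+sy*np.sin(a))/1e3,-.0207+(-sx*np.sin(a)+sy*np.cos(a))/1e3,.069]
    print((proj(c,w)-[230,150])*4)
im=cv2.imread("pics/wrist_h.png")
cv2.imwrite("pics/wh.png",cv2.resize(im[150:300,230:430],None,fx=4,fy=4,interpolation=cv2.INTER_CUBIC))
E
```

```text
{'clock': np.float64(15.25), 'tool_pos': array([ 0.5241, -0.0216,  0.0922]), 'eef_rot': array([-1.5713e+00, -3.5000e-03,  2.0000e-04]), 'wrist_force': array([ 0.2698,  0.1508, -0.1073]), 'finger_gap': np.float64(0.0002)}
[322.5184131  243.10620261]
[364.24342509 248.26565198]
[452.96180114 275.77504762]
[375.58882967 489.84567112]
[290.66064304 464.91434197]
```

View pics/wh.png

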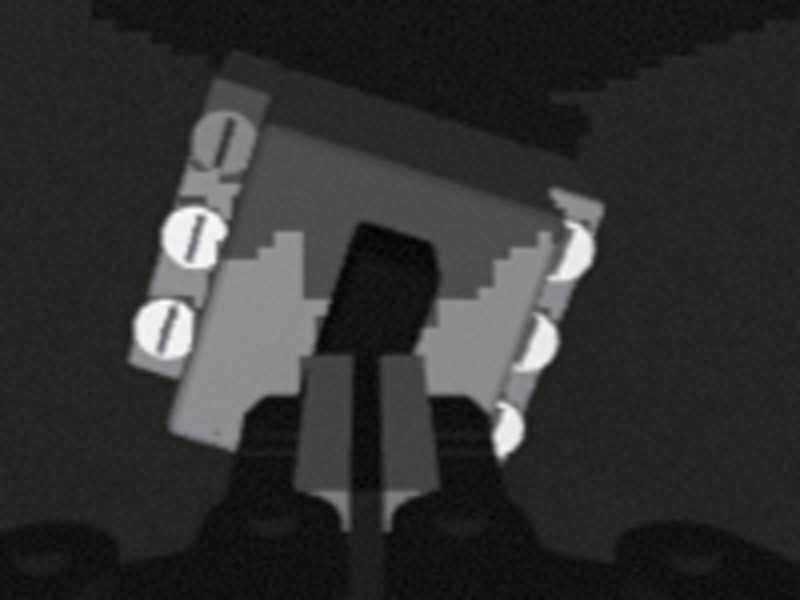

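View pics/all_h.png

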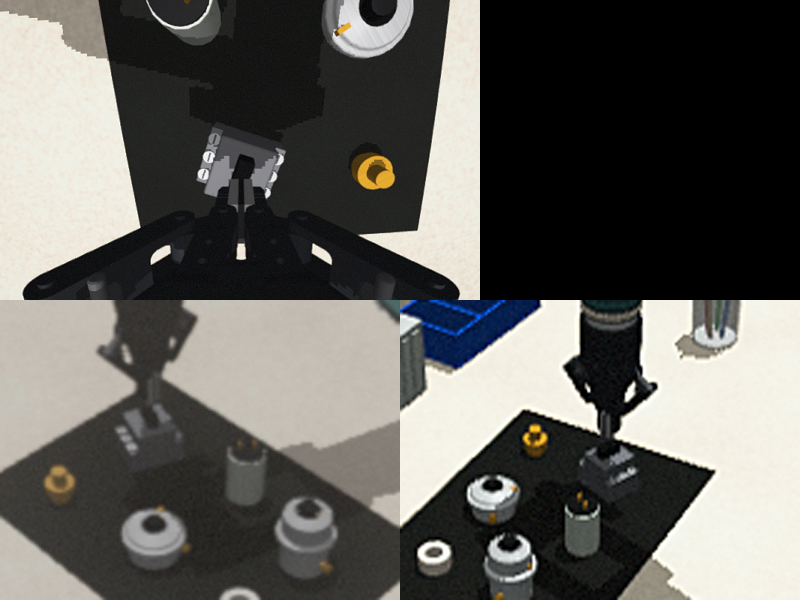

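Request:
move_arm(commands=[0, 0, 0, -0.1, 0, 0.05, -1, 0, 0, 0, 0, 0.5, 0, -1, 0, 0, 0, 0, 0.4, 0, -1, 0, 0, 0, 0, 0.2, 0, -1, 0, 0, 0, 0, 0, 0, -1, 0, 0, 0, 0, 0, 0, -1])

```text
clock: 15.9
tool_pos: [0.5215, -0.021, 0.0788]
eef_rot: [-1.571, 0.001, -0.0]
wrist_force: [0.3, -0.4, -0.2]
finger_gap: 0.0001
```

Request:
move_arm(commands=[0, 0, 0, 0, 0.1, 0, -1, 0, 0, 0, 0, 0.1, 0, -1, 0, 0, 0, 0, 0.1, 0, -1, 0, 0, 0, 0, 0, 0, -1, 0, 0, 0, 0, 0, 0, -1])

```text
clock: 16.32
tool_pos: [0.5219, -0.021, 0.0764]
eef_rot: [-1.571, -0.0, -0.0]
wrist_force: [0.5, 0.3, -0.1]
finger_gap: -0.0001
```

Request:
move_arm(commands=[0, 0, 0, 0, 0.1, 0, -1, 0, 0, 0, 0, 0.1, 0, -1, 0, 0, 0, 0, 0.1, 0, -1, 0, 0, 0, 0, 0, 0, -1, 0, 0, 0, 0, 0, 0, -1])

```text
clock: 16.73
tool_pos: [0.522, -0.021, 0.0736]
eef_rot: [-1.571, -0.001, -0.0]
wrist_force: [-1.0, 0.9, 2.8]
finger_gap: 0.0003
```

Request:
move_arm(commands=[0, 0, 0, 0, 0.1, 0, -1, 0, 0, 0, 0, 0.1, 0, -1, 0, 0, 0, 0, 0.1, 0, -1, 0, 0, 0, 0, 0, 0, -1, 0, 0, 0, 0, 0, 0, -1])

```text
clock: 17.15
tool_pos: [0.522, -0.021, 0.0703]
eef_rot: [-1.571, -0.0, 0.0]
wrist_force: [-0.5, 0.2, 3.1]
finger_gap: -0.0001
```

Request:
move_arm(commands=[0, 0, 0, 0, 0.1, 0, -1, 0, 0, 0, 0, 0.1, 0, -1, 0, 0, 0, 0, 0, 0, -1, 0, 0, 0, 0, 0, 0, -1])

```text
clock: 17.48
tool_pos: [0.5219, -0.021, 0.0683]
eef_rot: [-1.571, -0.0, 0.0]
wrist_force: [0.1, 0.1, 2.8]
finger_gap: 0.0002
```

Request:
move_arm(commands=[0, 0, 0, 0, 0.1, 0, -1, 0, 0, 0, 0, 0, 0, -1, 0, 0, 0, 0, 0, 0, -1])

```text
clock: 17.73
tool_pos: [0.522, -0.021, 0.0676]
eef_rot: [-1.571, -0.0, -0.0]
wrist_force: [0.2, 0.9, 4.0]
finger_gap: -0.0001
```

Request:
move_arm(commands=[0, 0, 0, 0, 0.1, 0, -1, 0, 0, 0, 0, 0, 0, -1, 0, 0, 0, 0, 0, 0, -1])

```text
clock: 17.98
tool_pos: [0.522, -0.021, 0.0668]
eef_rot: [-1.571, -0.001, 0.0]
wrist_force: [-1.2, 0.7, 5.5]
finger_gap: 0.0001
```

Request:
move_arm(commands=[0, 0, 0, 0, 0.06, 0, -1, 0, 0, 0, 0, 0, 0, -1, 0, 0, 0, 0, 0, 0, -1])

```text
clock: 18.23
tool_pos: [0.522, -0.021, 0.0664]
eef_rot: [-1.571, -0.001, 0.0]
wrist_force: [-1.2, 0.5, 6.1]
finger_gap: -0.0
```

Same stop signature, at the expected height. I'll retreat and check.

Request:
move_arm(commands=[0, 0, 0, 0, -0.2, 0, -1, 0, 0, 0, 0, -0.4, 0, -1, 0, 0, 0, 0, -1.5, 0, -1, 0, 0, 0, 0, -3, 0, -1, 0, 0, 0, 0, -3, 0, -1, 0, 0, 0, 0, -3, 0, -1, 0, 0, 0, 0, -3, -2, -1, 0, 0, 0, 0, -3, -2, -1, 0, 0, 0, 0, -2, -2, -1, 0, 0, 0, 0, 0, -2, -1, 0, 0, 0, 0, 0, 0, -1, 0, 0, 0, 0, 0, 0, -1, 0, 0, 0, 0, 0, 0, -1])

```text
clock: 19.32
tool_pos: [0.5212, -0.1005, 0.2552]
eef_rot: [-1.569, 0.003, 0.0]
wrist_force: [-0.5, 0.7, 0.9]
finger_gap: -0.0002
```

```bash
python3 look.py i 290 225
python3 - <<'E'
import cv2,numpy as np
o=[]
for t in("scene0","scene_i"):
    im=cv2.imread(f"pics/{t}.png");o.append(cv2.resize(im[180:290,280:420],(400,314),interpolation=cv2.INTER_CUBIC))
cv2.imwrite("pics/cmp.png",np.hstack(o))
E
```

```text
{'clock': np.float64(19.3167), 'tool_pos': array([ 0.5212, -0.1005,  0.2552]), 'eef_rot': array([-1.5694,  0.0027,  0.    ]), 'wrist_force': array([-0.5404,  0.6981,  0.8959]), 'finger_gap': np.float64(-0.0002)}
```

View pics/cmp.png

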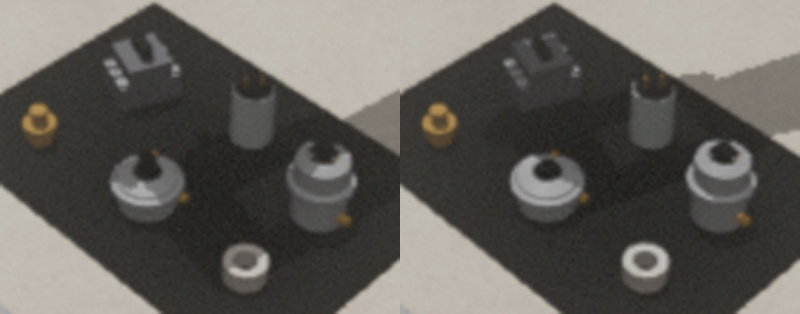

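View pics/all_i.png

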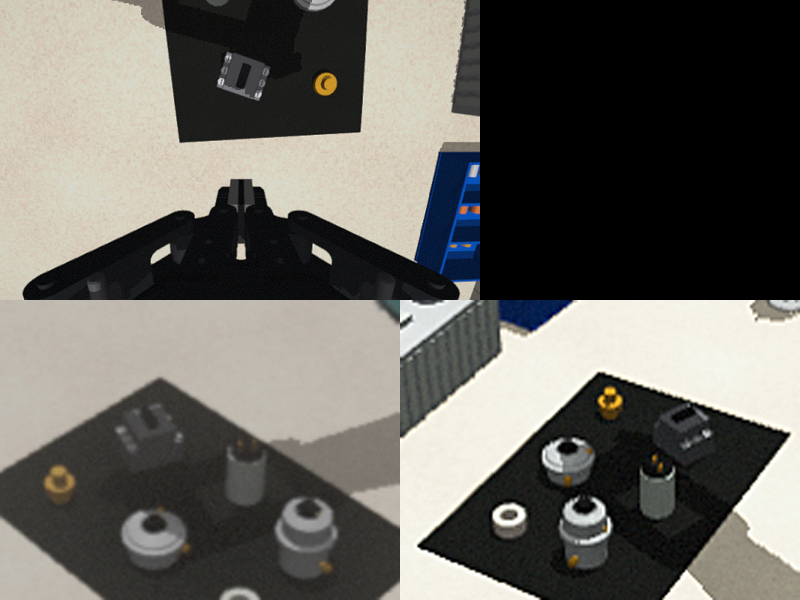

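All three buttons are lower than in the first picture, and nothing on the mat has shifted. I'm handing in the job.

```bash
python3 -c "
from station import job
print(job.job_done())"
```

```text
the job is handed in; nothing more can be done
None
```

I pressed the low switch, then the tall switch, then the relay bar, each with the closed fingertips, and handed the job in at about 19.5 s.

- **Travel:** Each button slid at about 3 N, then the force climbed to 6–7 N. At that point the fingertip heights, allowing for the cap's inner spring, matched the 8 mm stop to within about 1 mm: TCP z was 54.4 mm on the low switch, 90.2 mm on the tall switch and 66.4 mm on the relay.
- **Forces:** The highest wrist force I read was about 7 N, well under the limits.
- **Pictures:** After I backed away, all three buttons stayed low in the scene and side views. By eye, the controls, capacitor, fitting and small paper roll were where they started.
- **Limits of these checks:** The button values can't be read directly, so "fully in" rests on force, height and the pictures. Camera estimates of sideways position differed by 1–3 mm between views, and I corrected for that with a close-up before each press. No check failed.

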